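# Fill the snack turntable and present the cookie jar

### The job

Put the white lidded snack cup that stands on the counter onto the turntable, upright inside the empty inlaid ring between its neighbours, and let go of it. Then gently turn the turntable until the glass cookie jar stands at the front, lined up with the brass pointer, and finish while still gripping one of the turntable's wooden posts so that it is held still - do not let go at the end. Everything else on the turntable stays upright in its place, and the timer, pepper mill and bowl are left alone.

Things in the scene. Friction and masses are not known exactly. Their poses are not given: they have to be found in the camera images.
- foot: fixed dark wooden foot disc under the turntable, 220 mm across, 12 mm high, with a flat brass pointer bar on the counter reaching out to a brass button (40 mm across, 40 mm high) 225 mm from the axis. Origin at counter height on the turntable's vertical axis; its own -x runs along the pointer (the front; towards the robot, up to 0.3 rad off); z up
- platter: light wooden turntable disc, 330 mm across, top 38 mm above the counter; turns both ways on light friction (0.07 N m) and stays where left. Origin on its axis, 20 mm below the top, z up. Four dark inlaid rings (92 mm inside diameter) centred 90 mm from the axis at its own -x, -y, +x, +y; between them four upright round wooden posts 150 mm from the axis
- empty_ring (a point): centre of the inlaid ring that has nothing on it, on the platter's top face (at the platter's own -y, 90 mm from the axis); moves with the platter
- jar: closed glass cookie jar with cookies inside, steel lid and knob, 90 mm across, 131 mm tall, about 0.5 kg, standing loose on a ring; about the turntable's axis it starts 0.4 to 1.2 rad to one side or the other of the pointer. Origin at the centre of its underside, z up
- cup: white lidded snack cup on the counter beside the turntable, left or right: 64 mm across, lid 68 mm across with its top at 66 mm, on it a round upright knob 24 mm thick and 26 mm tall (top at 92 mm), about 0.16 kg; the lid is fast, so the cup can be lifted by the knob. Origin at the centre of its underside, z up
- cup_b: second, identical white lidded snack cup, already on a ring of the turntable. Origin at the centre of its underside
- spoon_cup: stainless steel cup, 62 mm across and 90 mm tall, with three spoons standing in it to 150 mm, on a ring of the turntable next to the empty ring. Origin at the centre of its underside
- timer: bystander: round turning-knob kitchen timer of red plastic, 72 mm across, 62 mm tall, on the counter on the other side from the loose snack cup. Origin at the centre of its underside
- mill: bystander: dark wooden pepper mill, 54 mm across, 150 mm tall, on the counter behind on the right. Origin at the centre of its underside
- bowl: bystander: white ceramic bowl, 110 mm across, 50 mm tall, on the counter behind on the left. Origin at the centre of its underside
- post0 (a point): centre of the top end of turntable post 0 (16 mm thick, top 103 mm above the counter, 65 mm above the platter); moves with the platter, 150 mm from its axis; it stands at -x-y in the platter's frame
- post1 (a point): centre of the top end of turntable post 1 (16 mm thick, top 103 mm above the counter, 65 mm above the platter); moves with the platter, 150 mm from its axis; it stands at +x-y in the platter's frame
- post2 (a point): centre of the top end of turntable post 2 (16 mm thick, top 103 mm above the counter, 65 mm above the platter); moves with the platter, 150 mm from its axis; it stands at +x+y in the platter's frame
- post3 (a point): centre of the top end of turntable post 3 (16 mm thick, top 103 mm above the counter, 65 mm above the platter); moves with the platter, 150 mm from its axis; it stands at -x+y in the platter's frame
Not all that is in view belongs to the job. Leave any red look-alike of the jar alone.

How it is judged:
By the outcome, as a careful person would: the job done as asked, in the order asked, and still so for the second after the job is handed in, while the arm keeps its last pose, push and grip.
It also fails if it takes over 53 s, if anything falls off the work surface, if the arm or the gripper's body presses on something with over 40 N, if the wrist force passes 120 N, or if a joint passes its speed limit or range.

### The arm

A 6-joint arm with a two-finger parallel gripper is mounted at the origin on the work surface. World frame = base frame: x ahead of the robot, y to its left, z up, the work surface at z = 0. Lengths are in mm, angles in degrees, forces in N, time in s.
With the tool pointing down it reaches from about 350 to 850 mm from the base axis. Payload 8.1 kg.
Tool frame: the origin (TCP) lies between the finger pads, 19 mm behind the fingertips; this is the grasp point; z points along the fingers, y is the line along which they close (so a half turn about z gives the same grasp; the last joint's range is limited). The gripper opens to 85 mm and grips with 20 to 120 N. Pads are 22 mm wide; open, the fingers measure 114 mm over their backs; the gripper's body (76 mm by 85 mm) begins 54 mm behind the grasp point. The pads swing forward as they close: fully open they stand 13 mm farther back than shut.
Start: joints at [-79.32, 7.471, 85.268, -0, 87.261, -4.893], TCP at [161.1, -577.973, 249.992] pointing down, gripper open.
Joint ranges: [-169.43, 169.43], [-51.17, 129.36], [1.28, 143.12], [-76.62, 256.62], [0, 156.53], [-152.29, 152.29]. Speed limits (degrees/s): [136.94, 136.94, 159.86, 180, 180, 180].

### API

Orientations are given as [roll, pitch, yaw] about the fixed x, y, z axes, in that order (R = Rz(yaw) Ry(pitch) Rx(roll)).
In Python, from bench import sense, snapshot, camera_params, hand_in, masks_of, pinpoint gives the robot as it stands.
- The arm moves only by the tool step_arm, never from a script. Its argument "targets" is a list of rows, each an object with "angular": the turn, a rotation vector about the tool's x, y, z scaled (see below), a list of three; "dp": the shift along the tool's x, y, z scaled (see below), a list of three; "fingers": the closure, from 0 (fully open) to 1 (shut). A call has exactly 8 rows; each row is the pose to reach, as a shift and turn from the pose commanded when the call began, along the tool's axes at that moment, turning the shorter way round; what a row does not reach only later rows make up. The controller multiplies each number of a shift by 0.2 m and each number of a turn by 180 degrees. A row lasts 1/8 s, in which the tool goes at most 62.5 mm and 10.7 degrees, less where a joint would pass 70% of its speed; a pose out of reach is approached as far as the arm can. A call with a number of a shift or a turn outside -1 to 1 is refused whole. A call with a gripper value outside its range is refused whole. The fingers move at their own pace and stop on an object; "newtons" is the grip in N (left out, the last holds). Time passes only in rows, so rows that repeat a pose let the fingers close, or fill a call up. It gives the time, the measured TCP pose, the force, the opening and the grip force at its end, in the units of the state.
- sense(): the state, without advancing time (a new reading comes with each control period).
- snapshot(name): name is "side" or "top" or "wrist"; returns the picture (400x640x3 uint8, blue, green, red); there is no depth.
- camera_params(name): a dict with "vfov" (degrees; the focal length in pixels is half the picture's height over the tangent of half this angle, whatever the lens; pixels are square), "cx", "cy" (the principal point, pixels), "R" (3x3) and "t" (3): a world point X has camera coordinates R X + t. Camera axes: x right, y down, z forward; pixel columns grow to the right and rows downward; lengths in mm; the calibration is good to about 2 mm. A picture is of the moment at which its call begins: read the wrist's pose just before it. camera_params takes no time and is no camera call; for the wrist camera it gives the pose at the moment of the call.
- hand_in(): hands the job in; it is judged then, once.
Trained networks look in the newest picture that a camera, given by its name, has taken for a name from the list of things; names that differ only in an ending like _2 or _b are one class to them, and where a whole thing is asked for, a point or a joint stands for the part that bears it (a point fixed in the world has none). Each returns a list of dicts, best first, with "conf" (0 to 1); they miss things now and then, are a little off and sometimes report something else, mostly with a low value. They report only what shows in the picture. A call takes as long as a camera call. They do not tell look-alikes from the thing itself.
- masks_of(camera, label): "pixels" (400x640 bool, what is visible of it) and "at" ([column, row] in pixels, amid what is visible of it).
- pinpoint(camera, label): "at" ([column, row] in pixels: a listed point, or the origin of a listed thing).
The state is a dict: "time": time; "joint_pos": joint angles; "qd": joint speeds; "joint_efforts": joint torques, N m; "tool_pos": TCP position; "tcp_rot": TCP orientation; "ft_force": force on the tool from outside, world axes, zero at the start; "wrist_torque": the same for the moment, N m; "finger_gap": finger opening in mm; "grip_force": force on a finger pad.
Only numpy, scipy, OpenCV 4.12 (cv2) and the standard library are available. Lean on these libraries where they do the work, as an engineer would, in place of code of your own. Each camera call takes 0.05 s, during which the arm holds its last target. There are 200 camera calls.

## Working session

There is one attempt and no reset: what is moved stays moved. The work goes in short steps, Python scripts to look and compute and a tool call to move; the robot and the scene stay as the last step left them, time stands still between calls to the robot, and variables do not carry over. Pictures are saved under pics/ and viewed, at most 10 in all, crops included, and the job is handed in when it is done.

Besides the shell and the picture viewer there is one more tool, called after "Call:" as name([rows], argument=value, ...), one row to a line, values as JSON. step_arm: Moves the arm, as the interface text tells. Its arguments: {"type":"object","properties":{"targets":{"type":"array","items":{"type":"object","properties":{"angular":{"type":"array","items":{"type":"number","minimum":-1,"maximum":1}},"dp":{"type":"array","items":{"type":"number","minimum":-1,"maximum":1}},"fingers":{"type":"number"}}}},"newtons":{"type":"number"}},"required":["targets"]}

```bash
mkdir -p pics; ls
cat > h.py <<'E'
import numpy as np,cv2
from bench import *
def P(c):
    p=camera_params(c);f=200/np.tan(np.radians(p['vfov'])/2)
    return f,p['cx'],p['cy'],np.array(p['R']),np.array(p['t'])
def ray(c,uv,p=None):
    f,cx,cy,R,t=p or P(c);d=R.T@np.array([(uv[0]-cx)/f,(uv[1]-cy)/f,1]);return -R.T@t,d/np.linalg.norm(d)
def atz(c,uv,z,p=None):
    o,d=ray(c,uv,p);return o+d*(z-o[2])/d[2]
def tri(rs):
    A=np.zeros((3,3));b=np.zeros(3)
    for o,d in rs:
        M=np.eye(3)-np.outer(d,d);A+=M;b+=M@o
    x=np.linalg.solve(A,b);return x,[np.linalg.norm((np.eye(3)-np.outer(d,d))@(x-o)) for o,d in rs]
def proj(c,X,p=None):
    f,cx,cy,R,t=p or P(c);q=R@np.array(X)+t;return f*q[0]/q[2]+cx,f*q[1]/q[2]+cy
E
python3 - <<'E'
from h import *
np.set_printoptions(precision=1,suppress=True)
for c in ['side','top']:
    cv2.imwrite(f'pics/{c}0.png',snapshot(c))
    print(c,camera_params(c))
    for l in ['jar','cup','spoon_cup','platter','empty_ring','foot','post0','post1','post2','post3','timer','mill','bowl']:
        r=pinpoint(c,l);print(l,[(np.round(d['at'],1).tolist(),round(d['conf'],2)) for d in r[:4]])
s=sense();print(s)
E
```

```text
pics
side {'vfov': 49.10276889942361, 'cx': 316.9466781772393, 'cy': 201.43829680294618, 'R': array([[-0.8, -0.7, -0. ],
       [-0.4,  0.5, -0.8],
       [ 0.5, -0.6, -0.6]]), 't': array([495.1, 263.8, 992.1])}
jar [([225.4, 325.3], 0.91), ([338.7, 222.4], 0.63)]
cup [([420.1, 190.3], 0.95), ([365.3, 200.1], 0.56)]
spoon_cup [([305.1, 205.6], 0.96)]
platter [([332.7, 209.7], 0.58)]
empty_ring [([328.7, 186.5], 0.7)]
foot []
post0 [([295.8, 168.7], 0.86), ([378.1, 205.9], 0.84), ([364.8, 162.8], 0.83), ([303.2, 213.9], 0.61)]
post1 [([295.8, 168.7], 0.86), ([378.1, 205.9], 0.84), ([364.8, 162.8], 0.83), ([303.2, 213.9], 0.61)]
post2 [([295.8, 168.7], 0.86), ([378.1, 205.9], 0.84), ([364.8, 162.8], 0.83), ([303.2, 213.9], 0.61)]
post3 [([295.8, 168.7], 0.86), ([378.1, 205.9], 0.84), ([364.8, 162.8], 0.83), ([303.2, 213.9], 0.61)]
timer [([305.6, 301.1], 0.67)]
mill [([327.8, 186.3], 0.68), ([363.6, 159.4], 0.63), ([302.5, 211.6], 0.58)]
bowl [([218.6, 268.8], 0.95)]
top {'vfov': 50.67044031051702, 'cx': 317.27025396636924, 'cy': 197.35091307838184, 'R': array([[-0. , -1. , -0. ],
    
[... 544 characters left out ...]
[411.8, 186.7], 0.8), ([341.1, 136.7], 0.73), ([357.1, 254.9], 0.66), ([286.3, 198.8], 0.61)]
post3 [([411.8, 186.7], 0.8), ([341.1, 136.7], 0.73), ([357.1, 254.9], 0.66), ([286.3, 198.8], 0.61)]
timer [([226.9, 268.6], 0.68)]
mill [([459.8, 158.7], 0.96)]
bowl [([207.5, 179.6], 0.87)]
{'time': 1.4, 'joint_pos': array([-79.3,   7.5,  85.3,  -0. ,  87.3,  -4.9]), 'qd': array([-0.1,  0.1,  0.2, -0. , -0. ,  0. ]), 'joint_efforts': array([  0. , -56.9, -50.1,  -0. ,   0. ,   0. ]), 'tool_pos': array([ 161.1, -578. ,  250. ]), 'tcp_rot': array([180. ,   0. ,  15.6]), 'ft_force': array([-0.3, -0.3,  0.2]), 'wrist_torque': array([ 0., -0., -0.]), 'grip_force': 0.0, 'finger_gap': 85.34654470059466}
```

View pics/top0.png

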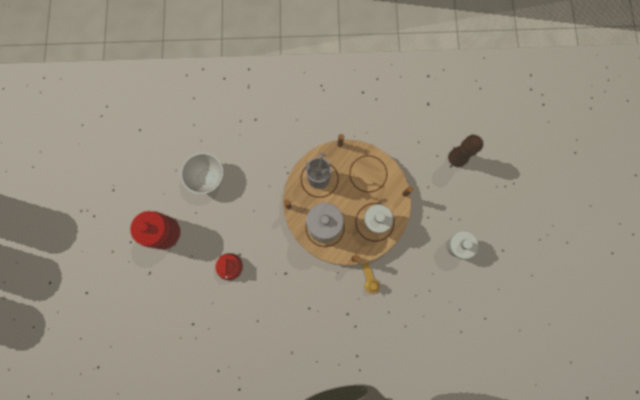

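View pics/side0.png

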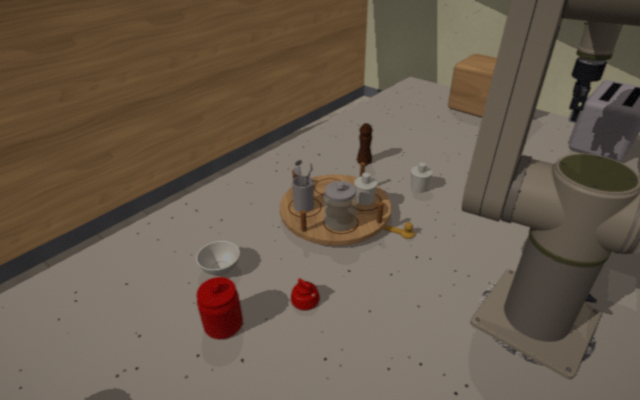

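Top picture: the turntable is at about (347,201), with the spoon cup (318,172), empty ring (368,174), cup_b (378,219) and glass jar (325,222) on it. The brass button is at (372,286) and the posts at (341,138), (407,191), (355,258) and (288,204). The loose cup (464,246), mill, timer, bowl and a red look-alike jar (152,230) are off it. The side view agrees.

Cup candidates in the top view: (464,246), standing on the counter, so this is the one meant; and (378,219), on a ring, which is cup_b. Jar candidates: the grey glass one at (325,222), which is the one meant, and the red look-alike at (152,230).

Run:
```python
from h import *
np.set_printoptions(precision=1,suppress=True)
T=lambda a,b:tri([ray('top',a),ray('side',b)])
print('tcp',sense()['tool_pos'])
print('cup0',T((456.1,249.1),(420.1,190.3)))
print('cupb',T((371.9,222.0),(365.3,200.1)))
print('jar',T((324.2,226.7),(338.7,222.4)))
print('spoon',T((316,180),(305.1,205.6)))
print('empty',T((367.5,174),(328.7,186.5)))
print('platter',T((347.1,201),(332.7,209.7)))
pt=[(411.8,186.7),(341.1,136.7),(357.1,254.9),(286.3,198.8)];ps=[(295.8,168.7),(378.1,205.9),(364.8,162.8),(303.2,213.9)]
for a in pt:
    for b in ps:
        x,e=T(a,b)
        if max(e)<12: print('post',a,b,x,np.round(e,1))
for a in pt: print('post z103',atz('top',a,103))
print('button',T((372,286),(408,227)),atz('top',(372,286),40))
print('others',atz('top',(459.8,158.7),0),atz('top',(226.9,268.6),0),atz('top',(161,231),0))
f,cx,cy,R,t=P('wrist');print('wrist cam',-R.T@t,R,f)
top=cv2.imread('pics/top0.png');side=cv2.imread('pics/side0.png')
a=cv2.resize(top[120:300,270:490],None,fx=3.3,fy=3.3,interpolation=cv2.INTER_CUBIC)[:594,:726]
cv2.imwrite('pics/crop1.png',a)
```

```text
tcp [ 161.1 -578.   250. ]
cup0 (array([ 467. , -298. ,  -12.9]), [np.float64(1.659875598815094), np.float64(1.6598755988150662)])
cupb (array([534.6, -76.5,  40.3]), [np.float64(2.4628313315489976), np.float64(2.4628313315491392)])
jar (array([530.8,  47.1,  33.1]), [np.float64(2.1275565885021566), np.float64(2.1275565885020824)])
spoon (array([647.8,  62.9,  46.1]), [np.float64(1.0732841330953866), np.float64(1.0732841330954959)])
empty (array([664.8, -69.6,  36. ]), [np.float64(2.0066666843769174), np.float64(2.0066666843768606)])
platter (array([601.5, -14.8,   7.2]), [np.float64(3.5977435091211345), np.float64(3.5977435091213104)])
post (411.8, 186.7) (364.8, 162.8) [ 610.3 -171.7   96.2] [3.7 3.7]
post (341.1, 136.7) (295.8, 168.7) [742.8  -2.5 103.5] [1. 1.]
post (357.1, 254.9) (378.1, 205.9) [454.5 -29.4  83.4] [1.7 1.7]
post (286.3, 198.8) (303.2, 213.9) [590.8 135.1  87.3] [3.9 3.9]
post z103 [ 612.1 -168.3  103. ]
post z103 [743.8  -2.  103. ]
post z103 [452.1 -28.7 103. ]
post z103 [591.1 136.1 103. ]
button (array([378. , -69. ,  23.6]), [np.float64(0.4483541661182893), np.float64(0.4483541661182952)]) [378.  -67.4  40. ]
others [ 706.9 -326.1    0. ] [431.2 300.4   0. ] [533.7 475.4   0. ]
wrist cam [ 225.1 -560.   374.3] [[ 0.3 -1.   0. ]
 [-0.9 -0.3  0.3]
 [-0.3 -0.1 -1. ]] 332.2731634182315
```

View pics/crop1.png

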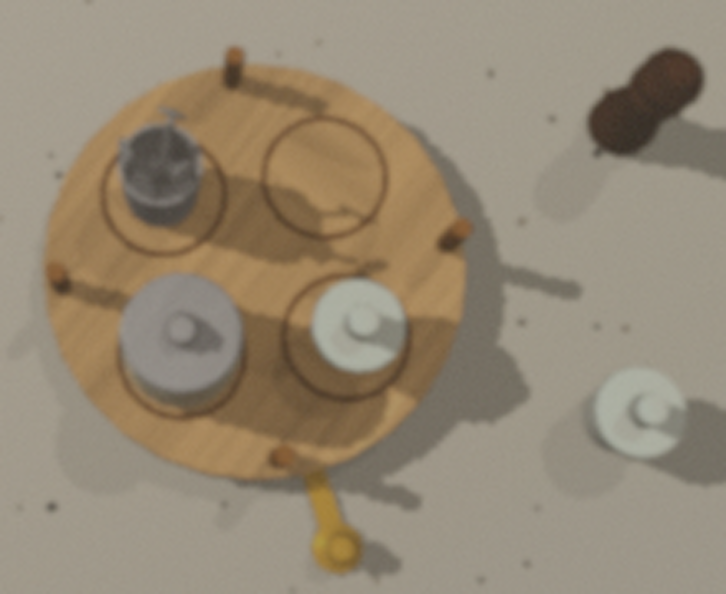

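The crop confirms it: the loose white cup is at about (640,412) in the crop, alone on the counter on the right, and cup_b is at (358,325) on a ring. Moving above the loose cup for a close look.

Call:
step_arm([
  {"dp": [0.15,-0.08,0.02],"angular": [0,0,0],"fingers": 0.3},
  {"dp": [0.35,-0.18,0.05],"angular": [0,0,0],"fingers": 0.3},
  {"dp": [0.55,-0.29,0.08],"angular": [0,0,0],"fingers": 0.3},
  {"dp": [0.75,-0.39,0.1],"angular": [0,0,0],"fingers": 0.3},
  {"dp": [0.95,-0.5,0.12],"angular": [0,0,0],"fingers": 0.3},
  {"dp": [1,-0.65,0.14],"angular": [0,0,0],"fingers": 0.3},
  {"dp": [1,-0.85,0.17],"angular": [0,0,0],"fingers": 0.3},
  {"dp": [1,-0.95,0.2],"angular": [0,0,0],"fingers": 0.3},
])

```text
time: 2.4
tool_pos: [302.6, -339.6, 209.8]
tcp_rot: [-180.0, -0.0, 15.6]
ft_force: [0.7, -0.2, 0.1]
finger_gap: 59.7
grip_force: 0.0
```

Call:
step_arm([
  {"dp": [0.1,0,0.02],"angular": [0,0,0],"fingers": 0.3},
  {"dp": [0.3,0,0.04],"angular": [0,0,0],"fingers": 0.3},
  {"dp": [0.5,0,0.06],"angular": [0,0,0],"fingers": 0.3},
  {"dp": [0.7,0,0.08],"angular": [0,0,0],"fingers": 0.3},
  {"dp": [0.82,0,0.1],"angular": [0,0,0],"fingers": 0.3},
  {"dp": [0.82,0,0.1],"angular": [0,0,0],"fingers": 0.3},
  {"dp": [0.82,0,0.1],"angular": [0,0,0],"fingers": 0.3},
  {"dp": [0.82,0,0.1],"angular": [0,0,0],"fingers": 0.3},
])

```text
time: 3.4
tool_pos: [460.1, -297.7, 190.2]
tcp_rot: [180.0, -0.0, 15.5]
ft_force: [-0.3, 0.3, 0.6]
finger_gap: 60.2
grip_force: 0.0
```

Run:
```python
from h import *
np.set_printoptions(precision=1,suppress=True)
s=sense();print(s['time'],s['tool_pos'],s['tcp_rot'],s['finger_gap'])
p=P('wrist');im=snapshot('wrist');cv2.imwrite('pics/w1.png',im)
cv2.imwrite('pics/w1.png',im)
for l in ['cup']:
    for d in pinpoint('wrist',l)[:3]:print(l,d['at'],d['conf'],atz('wrist',d['at'],0,p))
    for d in masks_of('wrist',l)[:3]:
        v,u=np.nonzero(d['pixels']);print(d['at'],d['conf'],u.min(),u.max(),v.min(),v.max())
    for d in masks_of('top',l)[:3]:
        v,u=np.nonzero(d['pixels']);print('top',d['at'],d['conf'],u.min(),u.max(),v.min(),v.max())
for z,X in ((0,(467,-298,0)),(92,(467,-298,92))): print('pred',z,proj('wrist',X,p))
```

```text
3.4 [ 460.1 -297.7  190.2] [180.   -0.   15.5] 60.18496667882935
cup [70.2, 15.5] 0.67 [538.9 -55.2   0. ]
cup [321.2, 164.4] 0.64 [ 472.8 -295.9    0. ]
[320.0, 176.6] 0.84 274 361 135 220
[49.4, 25.7] 0.84 0 104 0 53
top [461.8, 247.0] 0.68 446 477 231 258
top [376.6, 218.4] 0.64 365 392 206 232
pred 0 (np.float64(321.6486260303939), np.float64(170.68567226145367))
pred 92 (np.float64(322.57973915144777), np.float64(195.58099862173495))
```

View pics/w1.png

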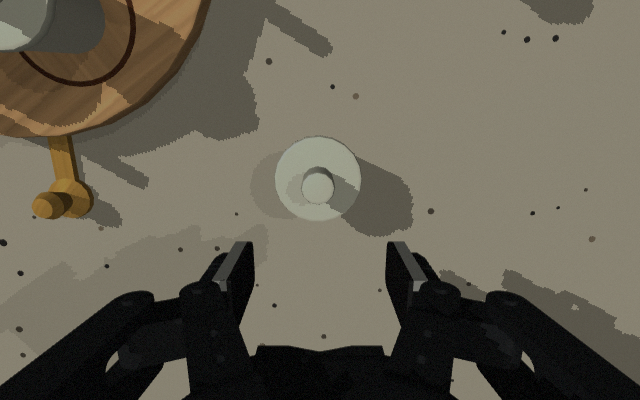

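Wrist view: the cup's lid is at (318,178), its knob top at (318,187), and the fingers sit either side below it. The button top is at (46,206).

Run:
```python
from h import *
np.set_printoptions(precision=1,suppress=True)
im=cv2.imread('pics/w1.png')
print('knob tri',tri([ray('wrist',(318,187)),ray('top',(467.9,244.2))]))
print('knob z92',atz('wrist',(318,187),92),'lid z66',atz('wrist',(318,178.5),66))
print('button tri',tri([ray('wrist',(46,206)),ray('top',(373.5,286))]),atz('wrist',(46,206),40))
```

```text
knob tri (array([ 471.4, -294. ,   91.1]), [np.float64(1.089040993373503), np.float64(1.0890409933736973)])
knob z92 [ 472.4 -293.2   92. ] lid z66 [ 472.7 -293.    66. ]
button tri (array([378.2, -71.4,  35.2]), [np.float64(0.43289774122130725), np.float64(0.4328977412212997)]) [381.1 -74.8  40. ]
```

Call:
step_arm([
  {"dp": [0.065,-0.005,0.1],"angular": [0,0,0],"fingers": 0.3},
  {"dp": [0.065,-0.005,0.25],"angular": [0,0,0],"fingers": 0.3},
  {"dp": [0.065,-0.005,0.38],"angular": [0,0,0],"fingers": 0.3},
  {"dp": [0.065,-0.005,0.46],"angular": [0,0,0],"fingers": 0.3},
  {"dp": [0.065,-0.005,0.51],"angular": [0,0,0],"fingers": 0.3},
  {"dp": [0.065,-0.005,0.515],"angular": [0,0,0],"fingers": 0.3},
  {"dp": [0.065,-0.005,0.515],"angular": [0,0,0],"fingers": 0.5},
  {"dp": [0.065,-0.005,0.515],"angular": [0,0,0],"fingers": 0.65},
], newtons=40)

```text
time: 4.6
tool_pos: [473.5, -293.2, 88.0]
tcp_rot: [179.9, -0.1, 15.6]
ft_force: [0.3, 0.5, -0.3]
finger_gap: 29.8
grip_force: 0.0
```

Call:
step_arm([
  {"dp": [0,0,0],"angular": [0,0,0],"fingers": 0.8},
  {"dp": [0,0,0],"angular": [0,0,0],"fingers": 1},
  {"dp": [0,0,0],"angular": [0,0,0],"fingers": 1},
  {"dp": [0,0,-0.02],"angular": [0,0,0],"fingers": 1},
  {"dp": [0,0,-0.1],"angular": [0,0,0],"fingers": 1},
  {"dp": [0,0,-0.25],"angular": [0,0,0],"fingers": 1},
  {"dp": [0,0,-0.4],"angular": [0,0,0],"fingers": 1},
  {"dp": [0,0,-0.5],"angular": [0,0,0],"fingers": 1},
])

```text
time: 5.6
tool_pos: [473.5, -293.2, 189.5]
tcp_rot: [179.9, -0.1, 15.6]
ft_force: [-0.3, 0.3, -1.6]
finger_gap: 22.7
grip_force: 39.4
```

Call:
step_arm([
  {"dp": [0.05,-0.05,-0.12],"angular": [0,0,0],"fingers": 1},
  {"dp": [0.18,-0.18,-0.22],"angular": [0,0,0],"fingers": 1},
  {"dp": [0.34,-0.34,-0.25],"angular": [0,0,0],"fingers": 1},
  {"dp": [0.5,-0.5,-0.25],"angular": [0,0,0],"fingers": 1},
  {"dp": [0.64,-0.65,-0.25],"angular": [0,0,0],"fingers": 1},
  {"dp": [0.74,-0.75,-0.25],"angular": [0,0,0],"fingers": 1},
  {"dp": [0.78,-0.79,-0.25],"angular": [0,0,0],"fingers": 1},
  {"dp": [0.78,-0.79,-0.25],"angular": [0,0,0],"fingers": 1},
])

```text
time: 6.6
tool_pos: [580.8, -98.5, 236.9]
tcp_rot: [180.0, 0.0, 15.6]
ft_force: [0.4, -0.6, -1.9]
finger_gap: 22.8
grip_force: 39.4
```

Run:
```python
from h import *
np.set_printoptions(precision=1,suppress=True)
s=sense();print(s['time'],s['tool_pos'],s['tcp_rot'],s['finger_gap'])
p=P('wrist');im=snapshot('wrist');cv2.imwrite('pics/w2.png',im)
for l,z in [('empty_ring',38),('post0',103),('cup',38),('jar',38),('spoon_cup',38)]:
    for d in pinpoint('wrist',l)[:4]:print(l,np.round(d['at'],1),round(d['conf'],2),atz('wrist',d['at'],z,p))
print('pred ring',proj('wrist',(668.5,-74,38),p))
```

```text
6.6 [580.8 -98.5 236.9] [180.    0.   15.6] 22.817417107210545
empty_ring [315.5  82.4] 0.6 [663.9 -71.4  38. ]
post0 [ 16.3 109.4] 0.91 [580.9 137.9 103. ]
post0 [409.7 182.3] 0.73 [ 607.7 -165.6  103. ]
cup [323.7 211.1] 0.96 [ 546.3 -112.7   38. ]
spoon_cup [173.8  49.7] 0.86 [656.4  58.6  38. ]
pred ring (np.float64(319.5176532690221), np.float64(78.09487640811105))
```

View pics/w2.png

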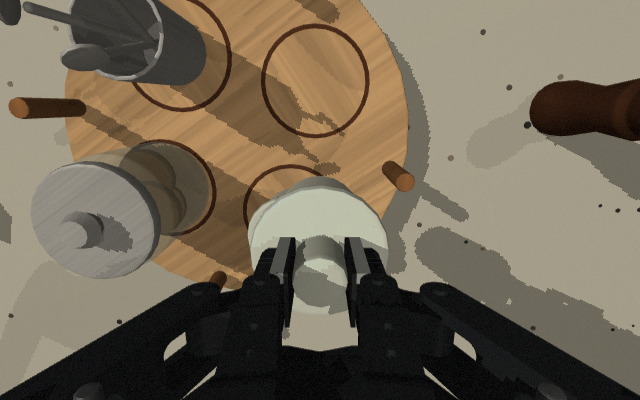

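The empty ring is clear at about (315,81), the held cup hangs upright at (320,245), and the posts are at (18,107) and (406,184). I'll fit the inlaid ring itself in this picture.

```bash
cat > ring.py <<'E'
from h import *
from scipy.optimize import minimize
def fitring(im,p,c0,rng=12,z=38):
    g=cv2.GaussianBlur(im,(3,3),0).astype(float).sum(2)
    f,cx,cy,R,t=p;a=np.radians(np.arange(0,360,3))
    def val(c,r):
        X=np.c_[c[0]+r*np.cos(a),c[1]+r*np.sin(a),np.full(a.size,z)]@R.T+t
        u=(f*X[:,0]/X[:,2]+cx).astype(np.float32);v=(f*X[:,1]/X[:,2]+cy).astype(np.float32)
        return cv2.remap(g.astype(np.float32),u[None],v[None],cv2.INTER_LINEAR)[0]
    def cost(q):
        k=val(q[:2],q[2])-0.5*(val(q[:2],q[2]-5)+val(q[:2],q[2]+5));return np.median(k)+k.mean()
    best=min(((cost((c0[0]+i,c0[1]+j,r)),c0[0]+i,c0[1]+j,r) for i in range(-rng,rng+1) for j in range(-rng,rng+1) for r in (46,47,48,49)))
    return best
if __name__=='__main__':
    p=P('wrist');im=cv2.imread('pics/w2.png')
    print('empty w',fitring(im,p,(666,-72)))
    print('spoon w',fitring(im,p,(656,50)))
    pt=P('top');it=cv2.imread('pics/top0.png')
    for n,c in (('empty',(666,-72)),('spoon',(656,50)),('cupb',(534,-82)),('jar',(532,45))): print(n,'top',fitring(it,pt,c))
    print('posts w',atz('wrist',(18,107),103,p),atz('wrist',(406,184),103,p))
    print('post tri',tri([ray('wrist',(406,184),p),ray('top',(409.3,189.5))]))
E
python3 ring.py
```

```text
empty w (np.float32(-486.12265), 663, -72, 48)
spoon w (np.float32(-332.973), 653, 55, 48)
empty top (np.float32(-86.183624), 664, -71, 48)
spoon top (np.float32(-77.86245), 654, 55, 48)
cupb top (np.float32(-77.6122), 538, -82, 48)
jar top (np.float32(-54.416397), 526, 45, 47)
posts w [583.38679835 135.79708392 103.        ] [ 605.26724885 -164.38621537  103.        ]
post tri (array([ 605.32074022, -162.47882797,  105.15752106]), [np.float64(1.2036848204452593), np.float64(1.203684820445181)])
```

Ring centre (663,-72), axis (595,-13.5) and post (606,-163) agree with each other: ring pitch 127 mm, ring radius 90 mm. Now I'll place the cup.

Call:
step_arm([
  {"dp": [0.08,0,0],"angular": [0,0,0],"fingers": 1},
  {"dp": [0.22,-0.01,0],"angular": [0,0,0],"fingers": 1},
  {"dp": [0.36,-0.018,0.04],"angular": [0,0,0],"fingers": 1},
  {"dp": [0.437,-0.018,0.12],"angular": [0,0,0],"fingers": 1},
  {"dp": [0.437,-0.018,0.25],"angular": [0,0,0],"fingers": 1},
  {"dp": [0.437,-0.018,0.38],"angular": [0,0,0],"fingers": 1},
  {"dp": [0.437,-0.018,0.48],"angular": [0,0,0],"fingers": 1},
  {"dp": [0.437,-0.018,0.52],"angular": [0,0,0],"fingers": 1},
])

```text
time: 7.9
tool_pos: [663.1, -72.0, 131.3]
tcp_rot: [-179.9, 0.1, 15.5]
ft_force: [0.1, 0.1, -0.5]
finger_gap: 22.6
grip_force: 39.5
```

Call:
step_arm([
  {"dp": [0,0,0.01],"angular": [0,0,0],"fingers": 1},
  {"dp": [0,0,0.018],"angular": [0,0,0],"fingers": 1},
  {"dp": [0,0,0.025],"angular": [0,0,0],"fingers": 1},
  {"dp": [0,0,0.03],"angular": [0,0,0],"fingers": 1},
  {"dp": [0,0,0.033],"angular": [0,0,0],"fingers": 1},
  {"dp": [0,0,0.036],"angular": [0,0,0],"fingers": 1},
  {"dp": [0,0,0.036],"angular": [0,0,0],"fingers": 1},
  {"dp": [0,0,0.036],"angular": [0,0,0],"fingers": 1},
])

```text
time: 8.9
tool_pos: [664.2, -71.7, 126.1]
tcp_rot: [180.0, -0.0, 15.6]
ft_force: [-1.4, 0.6, 1.4]
finger_gap: 22.6
grip_force: 39.7
```

Light contact with the platter (about 3 N). Releasing slowly and lifting.

Call:
step_arm([
  {"dp": [0,0,0],"angular": [0,0,0],"fingers": 0.68},
  {"dp": [0,0,0],"angular": [0,0,0],"fingers": 0.6},
  {"dp": [0,0,0],"angular": [0,0,0],"fingers": 0.5},
  {"dp": [0,0,0],"angular": [0,0,0],"fingers": 0.45},
  {"dp": [0,0,-0.04],"angular": [0,0,0],"fingers": 0.45},
  {"dp": [0,0,-0.15],"angular": [0,0,0],"fingers": 0.45},
  {"dp": [0,0,-0.3],"angular": [0,0,0],"fingers": 0.45},
  {"dp": [0,0,-0.45],"angular": [0,0,0],"fingers": 0.45},
])

```text
time: 9.9
tool_pos: [664.5, -71.8, 218.9]
tcp_rot: [180.0, -0.1, 15.6]
ft_force: [0.6, -0.6, 0.2]
finger_gap: 46.9
grip_force: 0.0
```

Call:
step_arm([
  {"dp": [-0.05,0.04,0],"angular": [0,0,-0.055],"fingers": 0.3},
  {"dp": [-0.1,0.1,0],"angular": [0,0,-0.11],"fingers": 0.3},
  {"dp": [-0.2,0.18,0],"angular": [0,0,-0.165],"fingers": 0.3},
  {"dp": [-0.3,0.27,0],"angular": [0,0,-0.22],"fingers": 0.3},
  {"dp": [-0.38,0.34,0],"angular": [0,0,-0.275],"fingers": 0.3},
  {"dp": [-0.4,0.36,0.04],"angular": [0,0,-0.33],"fingers": 0.3},
  {"dp": [-0.4,0.36,0.08],"angular": [0,0,-0.385],"fingers": 0.3},
  {"dp": [-0.4,0.36,0.08],"angular": [0,0,-0.44],"fingers": 0.3},
])

```text
time: 10.9
tool_pos: [606.4, -162.9, 201.2]
tcp_rot: [180.0, 0.0, 95.1]
ft_force: [-0.0, -1.2, 0.0]
finger_gap: 59.9
grip_force: 0.0
```

Run:
```python
from ring import *
np.set_printoptions(precision=1,suppress=True)
s=sense();print(s['time'],s['tool_pos'],s['tcp_rot'],s['finger_gap'],s['joint_pos'])
p=P('wrist');im=snapshot('wrist');cv2.imwrite('pics/w3.png',im)
for l,z in [('post0',103),('cup',38),('jar',38)]:
    for d in pinpoint('wrist',l)[:4]:print(l,np.round(d['at'],1),round(d['conf'],2),atz('wrist',d['at'],z,p))
print('pred post',proj('wrist',(606.8,-163,103),p))
print(fitring(im,p,(663,-72)),fitring(im,p,(538,-82)))
np.save('p3.npy',np.array(p,dtype=object),allow_pickle=True)
```

```text
10.9 [ 606.4 -162.9  201.2] [180.    0.   95.1] 59.941212819907804 [-19.7  13.2  84.    0.   82.8 -24.8]
cup [399.1  80.6] 0.97 [663.  -70.4  38. ]
cup [244.8  80. ] 0.91 [537.3 -81.1  38. ]
pred post (np.float64(321.001535220435), np.float64(205.83634929769096))
(np.float32(-260.2363), 663, -71, 48) (np.float32(-291.08832), 536, -81, 48)
```

View pics/w3.png

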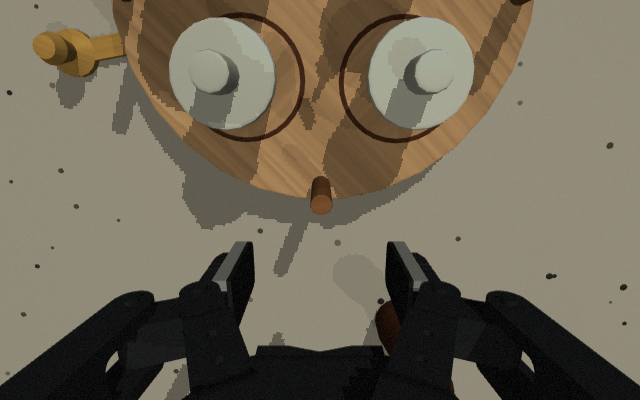

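Both cups stand inside their rings, with lids at (222,73) and (421,73). The gripped-to-be post's top end is at (321,203), as predicted, and the button top is at (45,46). Next I'll refine the pointer and jar angles.

Run:
```python
from h import *
np.set_printoptions(precision=1,suppress=True)
p=P('wrist');b,e=tri([ray('wrist',(45,46),p),ray('top',(373.5,286))]);print('button',b,e,atz('wrist',(45,46),40,p),atz('wrist',(76,55),12,p))
im=snapshot('top')
A=np.array([595,-13.5])
for q in (b[:2],atz('wrist',(45,46),40,p)[:2],[378.2,-71.4]): v=np.array(q)-A;print(np.degrees(np.arctan2(v[1],v[0]))%360,np.hypot(*v))
j=atz('top',pinpoint('top','jar')[0]['at'],38);
for d in pinpoint('top','jar')[:3]:
    j=atz('top',d['at'],38);v=j[:2]-A;print('jar',d['at'],j,np.degrees(np.arctan2(v[1],v[0])),np.hypot(*v))
# pointer bar + jar from top: bar pixel angle
hsv=cv2.cvtColor(im,cv2.COLOR_BGR2HSV);m=cv2.inRange(hsv,(15,140,90),(32,255,255));m[:262]=0;m[300:]=0;m[:,:350]=0;m[:,390:]=0
v,u=np.nonzero(m);print(len(u),u.min(),u.max(),v.min(),v.max())
w=cv2.imread('pics/w2.png')
# jar lid knob in w2 needs pose then: knob top px (83,230); from top crop px
print('jar knob top z131+38', atz('top',(324.8,219.8),169))
```

```text
button [378.5 -69.4  37.3] [np.float64(2.0546836974787226), np.float64(2.054683697478708)] [381.3 -67.7  40. ] [385.7 -70.2  12. ]
194.47349302983045 223.63834209214698
194.2366453768135 220.4848111002617
194.9527986541708 224.3984179979886
jar [161.7, 232.7] [524.9 459.1  38. ] 98.4432307606615 477.7542966668384
jar [321.2, 226.6] [528.9  53.6  38. ] 134.55244696296833 94.17563498016473
231 363 378 263 292
jar knob top z131+38 [528.6  45.6 169. ]
```

Jar needs about +55.5° (CCW). Descend over the post and grip it.

Call:
step_arm([
  {"dp": [0.005,0,0.08],"angular": [0,0,0],"fingers": 0.3},
  {"dp": [0.005,0,0.2],"angular": [0,0,0],"fingers": 0.3},
  {"dp": [0.005,0,0.34],"angular": [0,0,0],"fingers": 0.3},
  {"dp": [0.005,0,0.46],"angular": [0,0,0],"fingers": 0.3},
  {"dp": [0.005,0,0.54],"angular": [0,0,0],"fingers": 0.3},
  {"dp": [0.005,0,0.575],"angular": [0,0,0],"fingers": 0.4},
  {"dp": [0.005,0,0.575],"angular": [0,0,0],"fingers": 0.5},
  {"dp": [0.005,0,0.575],"angular": [0,0,0],"fingers": 0.6},
], newtons=40)

```text
time: 12.25
tool_pos: [607.0, -161.9, 86.0]
tcp_rot: [179.9, 0.0, 94.8]
ft_force: [0.6, -1.3, -0.4]
finger_gap: 34.1
grip_force: 0.0
```

Call:
step_arm([
  {"dp": [0,0,0],"angular": [0,0,0],"fingers": 0.65},
  {"dp": [0,0,0],"angular": [0,0,0],"fingers": 0.7},
  {"dp": [0,0,0],"angular": [0,0,0],"fingers": 0.74},
  {"dp": [0,0,0],"angular": [0,0,0],"fingers": 0.78},
  {"dp": [0,0,0],"angular": [0,0,0],"fingers": 0.85},
  {"dp": [0,0,0],"angular": [0,0,0],"fingers": 1},
  {"dp": [0,0,0],"angular": [0,0,0],"fingers": 1},
  {"dp": [0,0,0],"angular": [0,0,0],"fingers": 1},
])

```text
time: 13.25
tool_pos: [606.4, -161.6, 85.0]
tcp_rot: [180.0, 0.0, 94.8]
ft_force: [-0.3, 0.5, 2.6]
finger_gap: 14.8
grip_force: 39.1
```

Post gripped. Turning gently.

Call:
step_arm([
  {"dp": [0,0.0039,0],"angular": [0,0,-0.0017],"fingers": 1},
  {"dp": [0.0001,0.0105,0],"angular": [0,0,-0.0044],"fingers": 1},
  {"dp": [0.0003,0.0209,0],"angular": [0,0,-0.0089],"fingers": 1},
  {"dp": [0.0008,0.034,0],"angular": [0,0,-0.0144],"fingers": 1},
  {"dp": [0.0016,0.0497,0],"angular": [0,0,-0.0211],"fingers": 1},
  {"dp": [0.003,0.0667,0],"angular": [0,0,-0.0283],"fingers": 1},
  {"dp": [0.0048,0.0849,0],"angular": [0,0,-0.0361],"fingers": 1},
  {"dp": [0.0073,0.1044,0],"angular": [0,0,-0.0444],"fingers": 1},
])

```text
time: 14.25
tool_pos: [627.4, -158.5, 85.0]
tcp_rot: [180.0, 0.0, 102.9]
ft_force: [-1.0, -0.3, 4.5]
finger_gap: 15.1
grip_force: 39.6
```

Call:
step_arm([
  {"dp": [0.0003,0.0196,0],"angular": [0,0,-0.0083],"fingers": 1},
  {"dp": [0.001,0.0393,0],"angular": [0,0,-0.0167],"fingers": 1},
  {"dp": [0.0023,0.0588,0],"angular": [0,0,-0.025],"fingers": 1},
  {"dp": [0.0041,0.0784,0],"angular": [0,0,-0.0333],"fingers": 1},
  {"dp": [0.0064,0.0979,0],"angular": [0,0,-0.0417],"fingers": 1},
  {"dp": [0.0092,0.1173,0],"angular": [0,0,-0.05],"fingers": 1},
  {"dp": [0.0126,0.1367,0],"angular": [0,0,-0.0583],"fingers": 1},
  {"dp": [0.0164,0.1559,0],"angular": [0,0,-0.0667],"fingers": 1},
])

```text
time: 15.25
tool_pos: [657.1, -148.7, 85.0]
tcp_rot: [180.0, 0.0, 114.9]
ft_force: [1.1, -4.5, 5.0]
finger_gap: 14.8
grip_force: 39.6
```

Call:
step_arm([
  {"dp": [0.0003,0.0196,0],"angular": [0,0,-0.0083],"fingers": 1},
  {"dp": [0.001,0.0393,0],"angular": [0,0,-0.0167],"fingers": 1},
  {"dp": [0.0023,0.0588,0],"angular": [0,0,-0.025],"fingers": 1},
  {"dp": [0.0041,0.0784,0],"angular": [0,0,-0.0333],"fingers": 1},
  {"dp": [0.0064,0.0979,0],"angular": [0,0,-0.0417],"fingers": 1},
  {"dp": [0.0092,0.1173,0],"angular": [0,0,-0.05],"fingers": 1},
  {"dp": [0.0126,0.1367,0],"angular": [0,0,-0.0583],"fingers": 1},
  {"dp": [0.0164,0.1559,0],"angular": [0,0,-0.0667],"fingers": 1},
])

```text
time: 16.25
tool_pos: [684.2, -132.7, 85.0]
tcp_rot: [180.0, 0.1, 126.9]
ft_force: [2.6, -5.3, 4.3]
finger_gap: 14.9
grip_force: 39.5
```

Call:
step_arm([
  {"dp": [0.0003,0.0196,0],"angular": [0,0,-0.0083],"fingers": 1},
  {"dp": [0.001,0.0393,0],"angular": [0,0,-0.0167],"fingers": 1},
  {"dp": [0.0023,0.0588,0],"angular": [0,0,-0.025],"fingers": 1},
  {"dp": [0.0041,0.0784,0],"angular": [0,0,-0.0333],"fingers": 1},
  {"dp": [0.0064,0.0979,0],"angular": [0,0,-0.0417],"fingers": 1},
  {"dp": [0.0092,0.1173,0],"angular": [0,0,-0.05],"fingers": 1},
  {"dp": [0.0126,0.1367,0],"angular": [0,0,-0.0583],"fingers": 1},
  {"dp": [0.0164,0.1559,0],"angular": [0,0,-0.0667],"fingers": 1},
])

```text
time: 17.25
tool_pos: [707.4, -111.4, 85.0]
tcp_rot: [180.0, 0.1, 138.9]
ft_force: [2.5, -4.9, 2.9]
finger_gap: 15.4
grip_force: 39.4
```

Call:
step_arm([
  {"dp": [0.0003,0.0196,0],"angular": [0,0,-0.0083],"fingers": 1},
  {"dp": [0.001,0.0393,0],"angular": [0,0,-0.0167],"fingers": 1},
  {"dp": [0.0023,0.0588,0],"angular": [0,0,-0.025],"fingers": 1},
  {"dp": [0.0041,0.0784,0],"angular": [0,0,-0.0333],"fingers": 1},
  {"dp": [0.0059,0.094,0],"angular": [0,0,-0.04],"fingers": 1},
  {"dp": [0.0076,0.1065,0],"angular": [0,0,-0.0453],"fingers": 1},
  {"dp": [0.0087,0.1136,0],"angular": [0,0,-0.0484],"fingers": 1},
  {"dp": [0.0092,0.1173,0],"angular": [0,0,-0.05],"fingers": 1},
])

```text
time: 18.25
tool_pos: [721.7, -92.4, 85.0]
tcp_rot: [180.0, 0.1, 147.8]
ft_force: [4.9, -5.4, 2.4]
finger_gap: 14.8
grip_force: 39.4
```

Run:
```python
from ring import *
np.set_printoptions(precision=1,suppress=True)
s=sense();print(s['time'],s['tool_pos'],s['tcp_rot'],s['finger_gap'],s['ft_force'])
im=snapshot('top');cv2.imwrite('pics/top1.png',im)
A=np.array([595,-13.5]);v=s['tool_pos'][:2]-A;print('post ang',np.degrees(np.arctan2(v[1],v[0])),np.hypot(*v))
for d in pinpoint('top','jar')[:3]:
    j=atz('top',d['at'],38);v=j[:2]-A;print('jar',d['at'],d['conf'],j,np.degrees(np.arctan2(v[1],v[0]))%360,np.hypot(*v))
for c0 in ((508,-36),(573,72)): print(fitring(im,P('top'),c0))
cv2.imwrite('pics/crop2.png',cv2.resize(im[120:300,270:490],None,fx=3.3,fy=3.3,interpolation=cv2.INTER_CUBIC))
```

```text
18.25 [721.7 -92.4  85. ] [180.    0.1 147.8] 14.800724559376254 [ 4.9 -5.4  2.4]
post ang -31.91077424333983 149.2561265394612
jar [163.5, 231.7] 0.58 [527.3 454.6  38. ] 98.23296091476534 472.9665121468426
jar [351.3, 236.3] 0.47 [502.2 -21.7  38. ] 185.03235913187854 93.18346464143382
jar [293.3, 166.5] 0.44 [688.4 121.8  38. ] 55.379022161901695 164.413250285782
(np.float32(-7.7802124), 515, -33, 49)
(np.float32(-75.15018), 576, 75, 48)
```

View pics/crop2.png

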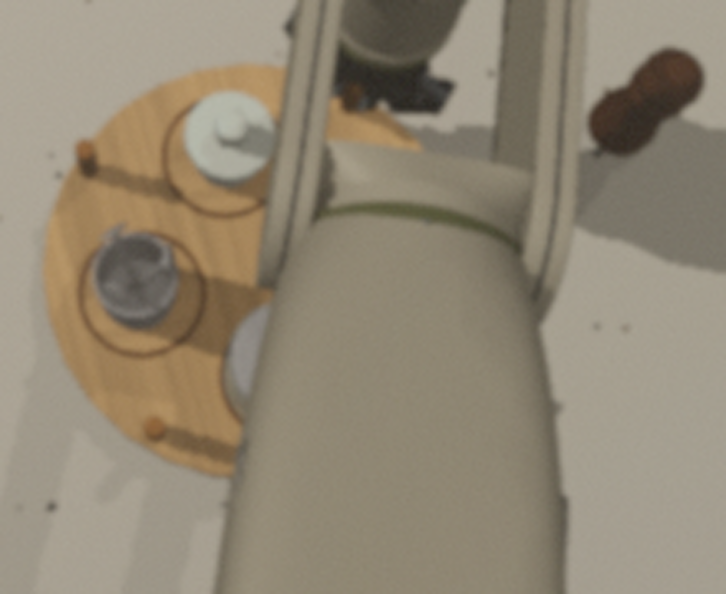

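The arm hides the jar in the top view. The visible rings show about 53° turned, with our cup at (228,137) and the spoon cup at (138,280) upright in their rings. I'll check the jar against the button from the side.

Run:
```python
from ring import *
np.set_printoptions(precision=1,suppress=True)
im=snapshot('side');cv2.imwrite('pics/side1.png',im)
A=np.array([595,-13.5]);p=P('side')
for d in pinpoint('side','jar')[:3]:
    j=atz('side',d['at'],38);v=j[:2]-A;print('jar',d['at'],d['conf'],j,np.degrees(np.arctan2(v[1],v[0]))%360,np.hypot(*v))
s0=cv2.imread('pics/side0.png')
print('old empty/jar',fitring(s0,p,(663,-72)),fitring(s0,p,(526,45)),'jar now',fitring(im,p,(508,-36)),'spoon',fitring(im,p,(576,75)))
cv2.imwrite('pics/crop3.png',cv2.resize(im[140:260,260:440],None,fx=4.4,fy=4.4,interpolation=cv2.INTER_CUBIC))
```

```text
jar [358.9, 213.3] 0.97 [510.5 -16.4  38. ] 181.98244072913832 84.59385825527322
old empty/jar (np.float32(-19.270052), 664, -67, 47) (np.float32(-31.894417), 525, 49, 47) jar now (np.float32(-24.548523), 508, -29, 48) spoon (np.float32(-45.926224), 575, 78, 48)
```

View pics/crop3.png

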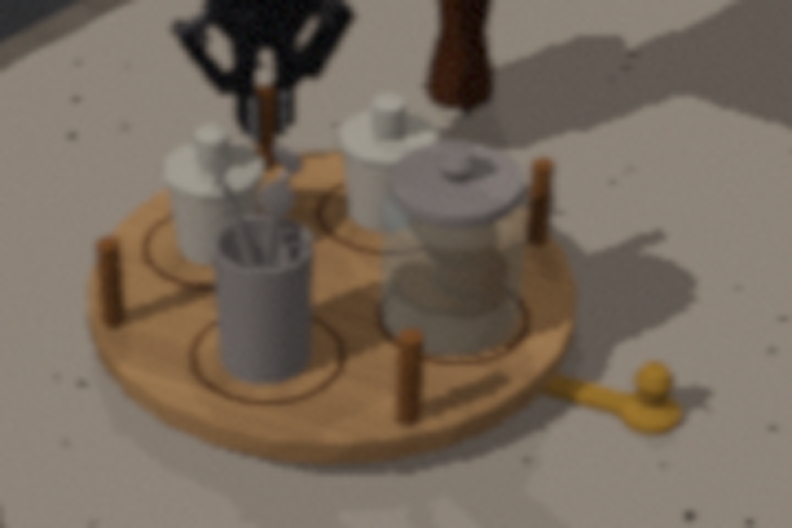

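Run:
```python
from ring import *
np.set_printoptions(precision=1,suppress=True)
def a(q,A): v=np.array(q[:2])-A;return np.degrees(np.arctan2(v[1],v[0]))%360,np.hypot(*v)
As=np.array([594.5,-9.]);At=np.array([595,-13.5])
for uv,z in (((408.2,232.7),5),((408.6,226.5),32)): q=atz('side',uv,z);print('side',q,a(q,As))
# bar axis in side: start near foot
q=atz('side',(260+560/4.4,140+386/4.4),3);print('bar side',q,a(q,As))
for uv,z in (((372.3,286.5),5),((373.5,285.5),35),((270+318/3.3,120+490/3.3),3)): q=atz('top',uv,z);print('top',q,a(q,At))
im=cv2.imread('pics/top0.png');h=cv2.cvtColor(im,cv2.COLOR_BGR2HSV);m=cv2.inRange(h,(15,140,90),(32,255,255));m[:268]=0;m[278:]=0;m[:,:350]=0;m[:,390:]=0
for r in range(268,278,2):
    u=np.nonzero(m[r])[0]
    if len(u): q=atz('top',(u.mean(),r),3);print('bar',r,u.mean(),q[:2],a(q,At))
```

```text
side [375.1 -68.1   5. ] (np.float64(195.0877292709409), np.float64(227.21158304973628))
side [373.6 -62.4  32. ] (np.float64(193.580128320951), np.float64(227.29786804625036))
bar side [433.7 -51.1   3. ] (np.float64(194.67978402688115), np.float64(166.24927021510808))
top [375.9 -72.2   5. ] (np.float64(194.9888109799765), np.float64(226.7868053163783))
top [379.  -71.7  35. ] (np.float64(195.08776070696874), np.float64(223.67560091224743))
top [421.6 -59.5   3. ] (np.float64(194.84718874176747), np.float64(179.40175775886024))
bar 268 366.5 [422.8 -59.9] (np.float64(195.07495687175705), np.float64(178.32969965706965))
bar 270 367.5 [417.7 -62.2] (np.float64(195.35648673137447), np.float64(183.8945760936004))
bar 272 367.5 [412.6 -62. ] (np.float64(194.8769778848524), np.float64(188.71168067476705))
bar 274 368.5 [407.5 -64.3] (np.float64(195.14884728834758), np.float64(194.2545484626983))
bar 276 369.0 [402.4 -65.3] (np.float64(195.05336099835364), np.float64(199.42190400465475))
```

The pointer is at 195.0° and the jar at about 192.6°, so turn another 2.4° and settle.

Call:
step_arm([
  {"dp": [0,0.004,0],"angular": [0,0,-0.0017],"fingers": 1},
  {"dp": [0.0001,0.011,0],"angular": [0,0,-0.0047],"fingers": 1},
  {"dp": [0.0003,0.019,0],"angular": [0,0,-0.008],"fingers": 1},
  {"dp": [0.0005,0.026,0],"angular": [0,0,-0.011],"fingers": 1},
  {"dp": [0.0006,0.03,0],"angular": [0,0,-0.0127],"fingers": 1},
  {"dp": [0.0007,0.0314,0],"angular": [0,0,-0.0133],"fingers": 1},
  {"dp": [0.0007,0.0314,0],"angular": [0,0,-0.0133],"fingers": 1},
  {"dp": [0.0007,0.0314,0],"angular": [0,0,-0.0133],"fingers": 1},
])

```text
time: 19.45
tool_pos: [725.0, -87.0, 85.0]
tcp_rot: [180.0, 0.1, 150.2]
ft_force: [5.6, -4.4, 3.1]
finger_gap: 14.9
grip_force: 39.3
```

Run:
```python
from ring import *
np.set_printoptions(precision=1,suppress=True)
s=sense();print(s['time'],s['tool_pos'],s['tcp_rot'],s['finger_gap'],s['grip_force'],s['ft_force'])
At=np.array([595,-13.5]);v=s['tool_pos'][:2]-At;print('post turned',np.degrees(np.arctan2(v[1],v[0]))+85.5)
im=snapshot('side');it=snapshot('top')
def a(q,A): v=np.array(q)-A;return np.degrees(np.arctan2(v[1],v[0]))%360
b=fitring(im,P('side'),(508,-33));c=fitring(it,P('top'),(573,75));d=fitring(im,P('side'),(573,79))
As=np.array([594.5,-9.]);print('jar ring side',b,a(b[1:3],As),'spoon top+90',a(c[1:3],At)+90,'spoon side+90',a(d[1:3],As)+90)
cv2.imwrite('pics/crop4.png',cv2.resize(im[140:260,260:440],None,fx=4.4,fy=4.4,interpolation=cv2.INTER_CUBIC))
```

```text
19.45 [725. -87.  85.] [180.    0.1 150.2] 14.92488487362579 39.348090291023254 [ 5.6 -4.4  3.1]
post turned 56.0044468169473
jar ring side (np.float32(-25.316137), 508, -34, 48) 196.1202108565919 spoon top+90 194.72744588063335 spoon side+90 195.2833015731474
```

View pics/crop4.png

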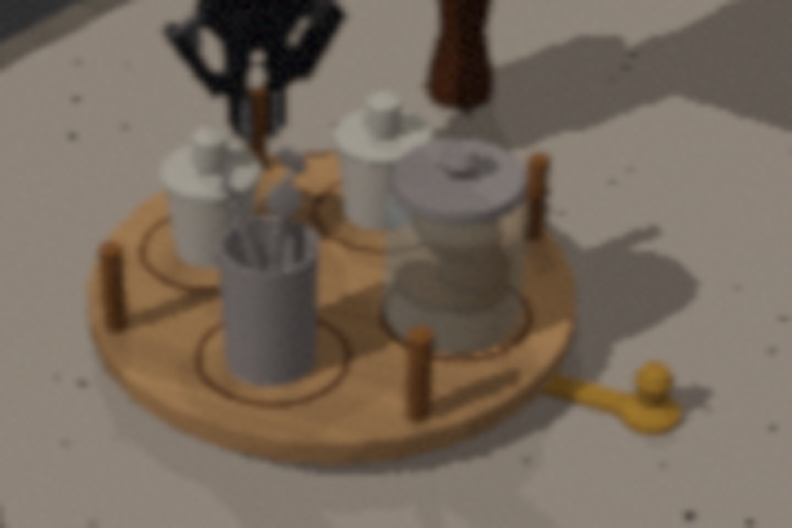

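The jar (455,250) now lines up with the pointer: the estimates of 194.7–196° sit around the pointer's 195°. Everything on the turntable is upright in its ring, and the post is gripped at 39 N. Handing in.

```bash
python3 -c "from bench import *; print(hand_in())"
```

```text
the job is handed in; nothing more can be done
None
```

I handed the job in at about 19.5 s: the snack cup stands upright in the empty ring, the jar lines up with the brass pointer to within about 1°, and the gripper still holds a turntable post.

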